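Sweep the stretcher-bar offcuts into the scrap tray

ROBOT

A 6-joint arm with a two-finger parallel gripper is mounted at the origin on the work surface. World frame = base frame: x ahead of the robot, y to its left, z up, the work surface at z = 0. Lengths are in mm, angles in rad, forces in N, time in s.
With the tool pointing down it reaches from about 375 to 825 mm from the base axis. Payload 5.5 kg.
Tool frame: the origin (TCP) lies at the very end of the fingers, on their centre line; the grasp point (between the pads) lies 19 mm behind it; z points along the fingers, y is the line along which they close (so a half turn about z gives the same grasp; the last joint's range is limited). The gripper opens to 85 mm and grips with 20 to 120 N. Pads are 22 mm wide; open, the fingers measure 114 mm over their backs; the gripper's body (76 mm by 85 mm) begins 54 mm behind the grasp point. The pads swing forward as they close: fully open they stand 13 mm farther back than shut.
Start: joints at [1.106, 0.314, -0.047, 1.21, 0, 1.571], TCP at [268.943, 536.344, 231.299] pointing down, gripper open.
Joint ranges: [-2.67, 2.67], [-0.69, 1.73], [-1.03, 1.25], [-2.08, 2.16], [-1.42, 1.45], [-3.14, 3.14]. Speed limits (rad/s): [2.39, 2.39, 3.01, 3.14, 3.14, 3.14].

INTERFACE

Orientations are given as a unit quaternion [x, y, z, w].
In Python, from cell import ctrl gives the robot as it stands.
- The arm moves only by the tool apply_moves, never from a script. Its argument "increments" is a list of rows, each a list of 7 numbers: the shift along the world's x, y, z normalised to -1 to 1, where 1 is 750 mm, then the turn, a rotation vector about the world's x, y, z normalised to -1 to 1, where 1 is 360 degrees, then the gripper command: -1 is fully open, 1 is shut, values between are in proportion. In form: [[tx, ty, tz, ax, ay, az, gripper], ...]. A call has 1 to 10 rows; each row is the pose to reach, as a shift and turn from the pose commanded when the call began, turning the shorter way round; what a row does not reach only later rows make up. A row lasts 1/12 s, in which the tool goes at most 41.7 mm and 7.16 degrees, less where a joint would pass 70% of its speed; a pose out of reach is approached as far as the arm can. A call with a number of a shift or a turn outside -1 to 1 is refused whole. A call with a gripper value outside its range is refused whole. The fingers move at their own pace and stop on an object; "newtons" is the grip in N (left out, the last holds). Time passes only in rows, so rows that repeat a pose let the fingers close. It gives the time, the measured TCP pose, the force, the opening and the grip force at its end, in the units of the state.
- ctrl.get_state(): the state, without advancing time (a new reading comes with each control period).
- ctrl.capture(name): name is "side" or "top" or "wrist"; returns a dict with "color" (384x512x3 uint8, red, green, blue), "K" (3x3 intrinsics, pixels), "k1" (the pictures are not rectified: a ray, as slopes to the right and down, at radius r is drawn at 1 + k1 r^2 times it, then the intrinsics apply), "eye" and "attitude" of the camera in the world; the wrist camera has in their place "tool_from_camera" (4x4, takes a point from camera to tool coordinates, whose origin is the TCP and whose axes are the flange's). Camera axes: x right, y up, looking along -z (the intrinsics and any distortion apply to the point x, -y, -z); pixel columns grow to the right and rows downward; lengths in mm; the calibration is good to about 2 mm. A picture is of the moment at which its call begins: read the wrist's pose just before it. There is no depth.
- ctrl.job_done(): hands the job in; it is judged then, once.
The state is a dict: "clock": time; "joints": joint angles; "joint_velocities": joint speeds; "tau": joint torques, N m; "eef_pos": TCP position; "ee_rot": TCP orientation; "wrist_force": force on the tool from outside, world axes, zero at the start; "moment": the same for the moment, N m; "grip_width": finger opening in mm; "finger_force": force on a finger pad.
Only numpy, scipy, OpenCV 4.12 (cv2) and the standard library are available. Lean on these libraries where they do the work, as an engineer would, in place of code of your own. Each camera call takes 0.05 s, during which the arm holds its last target. There are 200 camera calls.

TASK

Take the hand pusher by its slanting handle and use it to sweep the four wooden offcuts along the board, under the lamp head and off the end into the grey scrap tray, so that all four lie down in the tray. Keep the robot itself off the offcuts (they are freshly sized and tacky), and do not bump the lamp or disturb the beaker and the saucepan. Then stand the pusher upright on its sole on the black rubber mat again and let go.

Things in the scene. Friction and masses are not known exactly. Their poses are not given: they have to be found in the camera images.
- riser: Fixed plywood work board, its flat top at z 80 mm, with a grey scrap tray at its +y end. Origin on the table under the board, z up. Top: x -125..125 mm between two low strips along y (10 mm wide, 14 mm high, y -200..160 mm), y -220..160 mm. The end at y 160 mm is open and drops straight into the tray.
- tray (a point): Centre of the scrap tray's floor, at (0, 232, 6) mm in the riser frame, axes parallel. Inside of the tray: x -130..130 mm, y from the board's end (-72) to 72 mm about this point; the three outer walls are 5 mm thick and reach 105 mm above the table.
- lamp: Fixed inspection lamp; origin on the table at (0, 90, 0) mm of the riser, axes parallel. Head: aluminium bar along x over the board, x -130..170, y -30..30 mm, underside at z 288 mm, top 325 mm. Post 18 mm thick, foot 80 mm wide, at x 165 mm, away from the robot. The end of the sweep goes under the head: the gripper must lean there as the pusher's handle does.
- pusher: Loose hand pusher, about 0.3 kg. Origin: bottom of the blade's front face, mid-width; x forward (the way it pushes), y along the blade, z up. Upright aluminium blade 140 mm wide (y), 6 thick, 50 high. Behind it a flat wooden sole, x -75..0, 140 wide, 14 mm thick, on which it stands by itself on the mat.
- handle (a point): Good place to grip the pusher's dark wooden handle, on its axis, at (-83, 0, 72) mm in the pusher frame, axes parallel to it. The handle is a square bar 24 mm wide (y) and 26 mm thick; it leans back 40 degrees from vertical, along (-0.643, 0, 0.766), and runs from 37 mm beyond this point down to the sole. Grip across y, leaning as it does.
- mat: Fixed black rubber parking mat, 150 mm (x) by 180 mm (y), 3 mm thick; origin at the centre of its underside. At the start the pusher stands on it with its origin at about x 35, y 0 mm (its sole centred), x axes nearly the same way.
- elbow: L-shaped offcut, 64 by 64 mm, legs 24 mm wide, 26 mm high. Its origin is the centre of the rectangle round its underside; starts flat on the riser's board at any yaw, about 50 g, plain light wood. 
- tee: T-shaped offcut, 70 by 50 mm, 26 mm high. Its origin is the centre of the rectangle round its underside; starts flat on the riser's board at any yaw, about 50 g, plain light wood. 
- block: Rectangular offcut, 68 by 36 mm, 30 mm high. Its origin is the centre of the rectangle round its underside; starts flat on the riser's board at any yaw, about 50 g, plain light wood. 
- step: Stepped (rebated) offcut, 66 by 40 mm, 32 mm high at its thick half and 16 mm at the other. Its origin is the centre of the rectangle round its underside; starts flat on the riser's board at any yaw, about 50 g, plain light wood. 
- beaker: Bystander: loose glass beaker, 64 mm diameter, 85 mm high, origin at the centre of its underside.
- saucepan: Bystander: loose steel saucepan, 140 mm diameter, 75 mm high, origin at the centre of its underside.
Mind the look-alikes: they are no part of the job. What is shaped like the pusher but pink is not meant.

How it is judged (in metres and radians):
On the way, in this order (a step that is already met when the one before it is completed fails the run):
1. the pusher has been taken off its mat (horizontal distance between pusher and mat above 0.15 m and contact force between the fingers and pusher above 1 N), for 0.2 s.
2. all four offcuts lie in the tray (y of elbow in the frame of riser between 0.15 and 0.308 m and x of elbow in the frame of riser between -0.135 and 0.135 m and (z of elbow in the frame of riser below 0.075 m or (y of elbow in the frame of riser above 0.18 m and z of elbow in the frame of riser below 0.1 m)) and y of tee in the frame of riser between 0.15 and 0.308 m and x of tee in the frame of riser between -0.135 and 0.135 m and (z of tee in the frame of riser below 0.075 m or (y of tee in the frame of riser above 0.18 m and z of tee in the frame of riser below 0.1 m)) and y of block in the frame of riser between 0.15 and 0.308 m and x of block in the frame of riser between -0.135 and 0.135 m and (z of block in the frame of riser below 0.075 m or (y of block in the frame of riser above 0.18 m and z of block in the frame of riser below 0.1 m)) and y of step in the frame of riser between 0.15 and 0.308 m and x of step in the frame of riser between -0.135 and 0.135 m and (z of step in the frame of riser below 0.075 m or (y of step in the frame of riser above 0.18 m and z of step in the frame of riser below 0.1 m))), for 0.2 s.
At the end, for the whole second after the job is handed in: All four offcuts' origins lie inside the tray (beyond the board's end), under 75 mm high (100 if 20 mm past that end); the pusher stands upright (within 0.1 rad) on the mat, its origin within 50 mm of the middle in the mat's y and at -15 to 90 mm in its x; all at rest and released (all of step 2 and x of pusher in the frame of mat between -0.015 and 0.09 m and y of pusher in the frame of mat between -0.05 and 0.05 m and height (world z) of pusher below 0.008 m and angle between pusher's own z axis and vertical below 0.1 rad and linear speed of each of elbow, tee, block, step, pusher below 0.02 m/s); the robot touches nothing.
It fails at once if the robot touches an offcut itself (contact force between any of the fingers, the arm and elbow above 0.5 N or contact force between any of the fingers, the arm and tee above 0.5 N or contact force between any of the fingers, the arm and block above 0.5 N or contact force between any of the fingers, the arm and step above 0.5 N).
It fails at once if the lamp is bumped (contact force between lamp and anything else above 3 N).
It fails at once if the beaker or saucepan is disturbed (moved over 25 mm) (distance of any of beaker, saucepan from where it was at the start of the episode above 0.025 m).
It also fails if it takes over 69 s, if anything falls off the work surface, if the arm or the gripper's body presses on something with over 40 N, if the wrist force passes 120 N, or if a joint passes its speed limit or range.

## Working session

There is one attempt and no reset: what is moved stays moved. The work goes in short steps, Python scripts to look and compute and a tool call to move; the robot and the scene stay as the last step left them, time stands still between calls to the robot, and variables do not carry over. Pictures are saved under pics/ and viewed, at most 10 in all, crops included, and the job is handed in when it is done.

Besides the shell and the picture viewer there is one more tool, called after "Emit:" as a command line: name --pt "numbers of a row" for each row, then --argument value for the rest. apply_moves: Moves the arm, as the interface text tells. Its arguments: {"type":"object","properties":{"increments":{"type":"array","items":{"type":"array","items":{"type":"number"}}},"newtons":{"type":"number"}},"required":["increments"]}

```bash
mkdir -p pics; ls
python3 - <<'E'
from cell import ctrl
import cv2
s=ctrl.get_state(); print({k:s[k] for k in('clock','eef_pos','ee_rot','grip_width')})
for n in('top','side'):
    c=ctrl.capture(n); cv2.imwrite(f'pics/{n}0.png',c['color'][:,:,::-1]); print(n,c['K'],c['k1'],c['eye'],c['attitude'])
E
```

```text
pics
{'clock': 0.0, 'eef_pos': array([268.68201042, 535.81411274, 230.42762113]), 'ee_rot': array([ 2.30291313e-01,  9.73121352e-01, -8.44958138e-04, -1.79418226e-04]), 'grip_width': 85.32795233358462}
top [[378.63007951   0.         253.63428424]
 [  0.         378.63007951 193.7415753 ]
 [  0.           0.           1.        ]] -0.05621273604285169 [ 544.29672136 -133.21997761 1203.46986272] [-0.02683395  0.01565843  0.71602659 -0.6973813 ]
side [[445.03051464   0.         249.57491505]
 [  0.         445.03051464 191.64279316]
 [  0.           0.           1.        ]] -0.033680964518956365 [ 104.95759513 -819.45092265 1044.03764837] [ 0.33337723 -0.10754589 -0.29859771  0.8877685 ]
```

View pics/top0.png

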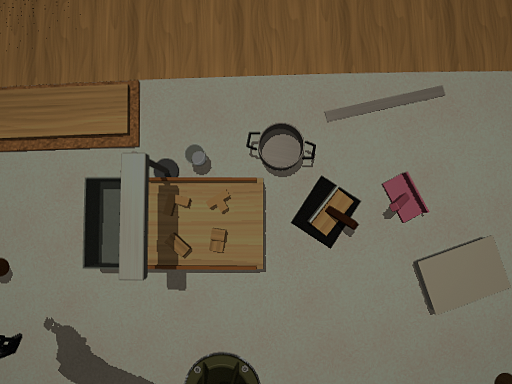

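View pics/side0.png

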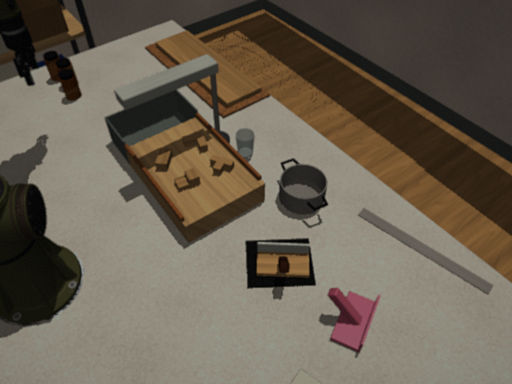

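The top view shows the board at (148-265, 178-270), the lamp head at (133,215) and the tray at (100,225). The offcuts are at (181,202), (219,200), (182,244) and (219,240). The beaker is at (198,155) and the saucepan at (282,147). There are two pusher shapes: the wooden/aluminium one on the black mat at (330,210), and the pink one at (405,197), which is the look-alike. I want the one on the mat.

```bash
cat > h.py <<'E'
import numpy as np, cv2
from scipy.spatial.transform import Rotation as R
from cell import ctrl
def ray(c,px):
    K=c['K'];dist=np.array([c['k1'],0,0,0,0.])
    u=cv2.undistortPoints(np.array(px,float).reshape(-1,1,2),K,dist).reshape(-1,2)
    d=np.c_[u[:,0],-u[:,1],-np.ones(len(u))]
    return R.from_quat(c['attitude']).apply(d)
def onz(c,px,z):
    d=ray(c,px);e=np.array(c['eye']);t=(np.broadcast_to(z,len(d))-e[2])/d[:,2]
    return e+d*t[:,None]
def proj(c,P):
    v=R.from_quat(c['attitude']).inv().apply(np.atleast_2d(P)-c['eye'])
    u=np.c_[v[:,0]/-v[:,2],-v[:,1]/-v[:,2]]; r2=(u**2).sum(1)
    u=u*(1+c['k1']*r2)[:,None]
    return u@np.diag([c['K'][0,0],c['K'][1,1]])+c['K'][:2,2]
E
python3 - <<'E'
from h import *
np.set_printoptions(precision=1,suppress=True)
c=ctrl.capture('top');im=c['color'][:,:,::-1].copy();g=im.max(2)
hsv=cv2.cvtColor(im,cv2.COLOR_BGR2HSV)
# mat
roi=np.zeros(g.shape,np.uint8);roi[165:255,280:372]=255
m=cv2.bitwise_and(((g<28)*255).astype(np.uint8),roi)
ptsm=cv2.findNonZero(m); print('mat rect px',cv2.boxPoints(cv2.minAreaRect(cv2.convexHull(ptsm))))
q=cv2.boxPoints(cv2.minAreaRect(ptsm));P=onz(c,q,3);print(P,np.linalg.norm(np.diff(P,axis=0),axis=1),P.mean(0))
# board wood
wood=((hsv[...,1]>80)&(g>60)).astype(np.uint8)*255
roi[:]=0;roi[165:285,140:280]=255
w=cv2.bitwise_and(wood,roi);n,l,st,ce=cv2.connectedComponentsWithStats(w)
i=1+st[1:,4].argmax();q=cv2.boxPoints(cv2.minAreaRect(cv2.findNonZero((l==i).astype(np.uint8))))
print('board px',q);print(onz(c,q,90))
cr=lambda x0,x1,y0,y1,k:cv2.resize(im[y0:y1,x0:x1],None,fx=k,fy=k,interpolation=cv2.INTER_CUBIC)
a=cr(285,375,170,250,7); b=cr(75,275,140,285,4)
cv2.imwrite('pics/mat.png',a);cv2.imwrite('pics/board.png',np.clip(b*1.6,0,255).astype(np.uint8))
E
```

```text
mat rect px [[258.8 201.9]
 [289.  155.1]
 [368.9 206.6]
 [338.6 253.5]]
[[ 590.3 -130.7    3. ]
 [ 737.5 -231.3    3. ]
 [ 566.1 -479.5    3. ]
 [ 421.3 -377.9    3. ]] [178.3 301.6 177. ] [ 578.8 -304.8    3. ]
board px [[147. 177.]
 [262. 177.]
 [262. 269.]
 [147. 269.]]
[[ 670.1  200.1   90. ]
 [ 660.4 -142.5   90. ]
 [ 391.  -135.2   90. ]
 [ 398.   203.2   90. ]]
```

View pics/mat.png

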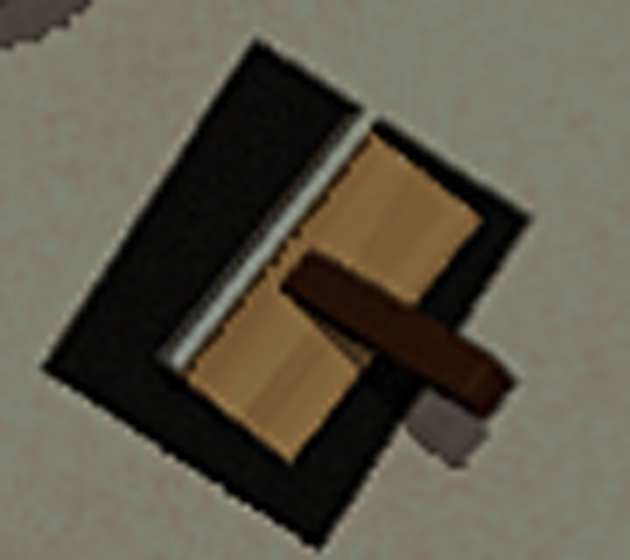

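View pics/board.png

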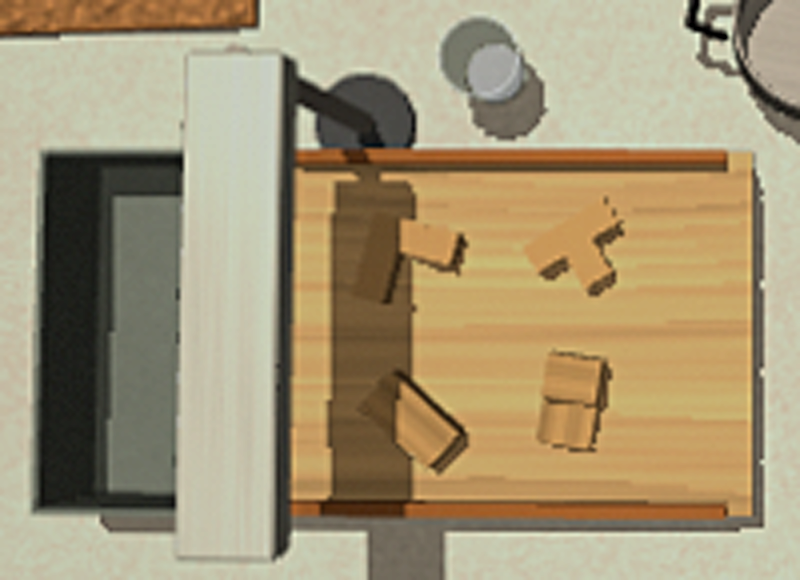

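The mat crop (offset 285,170; ×7) shows the aluminium blade top from (165,362) to (367,113). The rear corners of the sole are at (484,220) and (290,463), and the dark handle's end is at (500,398). This is the wooden pusher on the mat, so it's the one meant. In the board crop (offset 75,140; ×4) the elbow is at (410,255), the tee at (580,245), the block at (430,420) and the step at (573,400).

Run:
```python
from h import *
np.set_printoptions(precision=1,suppress=True)
c=ctrl.capture('top')
M=lambda p:np.array(p,float)/7+[285,170]-0.4
B=lambda p:np.array(p,float)/4+[75,140]-0.4
mat=onz(c,M([(257,40),(532,218),(320,550),(42,370)]),3);print('mat',mat,'sides',np.linalg.norm(np.roll(mat,-1,0)-mat,axis=1),'c',mat.mean(0))
bl=onz(c,M([(165,362),(367,113)]),53);print('blade',bl,np.linalg.norm(bl[1]-bl[0]))
so=onz(c,M([(290,463),(484,220)]),17);print('sole back',so,np.linalg.norm(so[1]-so[0]))
# handle end top face centre: grip pt +37 along axis -> z=3+72+28.3
print('handle end',onz(c,M([(500,398)]),103))
for n,v in(('blade',bl),('sole',so)):
    d=v[0]-v[1];print(n,'fwd yaw',np.degrees(np.arctan2(d[1],d[0]))-90)
d=mat[3]-mat[2];print('mat x yaw',np.degrees(np.arctan2(d[1],d[0])))
d=mat[0]-mat[1];print('mat x yaw',np.degrees(np.arctan2(d[1],d[0])))
st=onz(c,B([(727,150),(727,518)]),94);tr=onz(c,B([(42,152),(35,512)]),105);print('strip ends',st,'tray',tr)
src=np.array([[135,-200],[-135,-200],[135,309],[-135,309]]);dst=np.r_[st,tr][:,:2]
ms,md=src.mean(0),dst.mean(0);U,S,Vt=np.linalg.svd((src-ms).T@(dst-md));Rm=(Vt.T@U.T);t=md-Rm@ms
print('riser t',t,'yaw',np.degrees(np.arctan2(Rm[1,0],Rm[0,0])),'res',src@Rm.T+t-dst)
toR=lambda P:(P[:,:2]-t)@Rm
for n,p,z in(('elbow',[(400,218),(465,235),(455,270),(390,302),(358,292)],106),('tee',[(605,200),(622,225),(525,248),(545,278),(600,293)],106),('block',[(398,372),(467,435),(437,470),(365,410)],110),('step',[(550,352),(608,360),(597,450),(538,443)],104)):
    print(n,toR(onz(c,B(p),z)))
print('beaker',onz(c,[[198,150]],85),'pan',onz(c,[[282,147]],75))
```

```text
mat [[ 669.7 -332.1    3. ]
 [ 585.4 -453.9    3. ]
 [ 438.6 -352.2    3. ]
 [ 522.8 -229.6    3. ]] sides [148.2 178.6 148.7 179.1] c [ 554.1 -341.9    3. ]
blade [[ 525.7 -278.9   53. ]
 [ 631.3 -370.5   53. ]] 139.81397872340327
sole back [[ 478.7 -337.6   17. ]
 [ 584.6 -428.5   17. ]] 139.5547987428939
handle end [[ 507.8 -410.8  103. ]]
blade fwd yaw 49.06960690805417
sole fwd yaw 49.35601879394869
mat x yaw 55.5265787801649
mat x yaw 55.317660130465356
strip ends [[ 660.1 -125.8   94. ]
 [ 391.7 -118.8   94. ]] tray [[672.1 382.6 105. ]
 [407.  388.6 105. ]]
riser t [531.3  77.2] yaw -1.5086529445497272 res [[ 0.8 -0.5]
 [-0.6 -0.4]
 [ 2.3 -0.1]
 [-2.5  1. ]]
elbow [[83.4 39.2]
 [71.  -8.7]
 [45.5 -1.7]
 [22.2 45.8]
 [29.4 69.4]]
tee [[  96.5 -110.9]
 [  78.3 -123.3]
 [  61.5  -52.7]
 [  39.7  -67.5]
 [  28.9 -107.5]]
block [[-28.4  38.4]
 [-73.6 -12.2]
 [-98.8   9.4]
 [-55.9  62.2]]
step [[ -13.9  -71.2]
 [ -19.6 -113.4]
 [ -84.5 -105.7]
 [ -79.6  -62.8]]
beaker [[747.4  46.7  85. ]] pan [[ 751.  -205.2   75. ]]
```

```bash
cat >> h.py <<'E'
def tool(yaw_deg,lean=40):   # tool orientation gripping a pusher of this yaw
    a=np.radians(yaw_deg);f=np.array([np.cos(a),np.sin(a),0]);l=np.radians(lean)
    z=np.sin(l)*f-np.array([0,0,np.cos(l)]);y=np.array([f[1],-f[0],0])
    return R.from_matrix(np.c_[np.cross(y,z),y,z])
def tcp(org,yaw_deg,back=0):  # TCP for pusher origin at org; back = retreat along handle
    a=np.radians(yaw_deg);f=np.array([np.cos(a),np.sin(a),0]);z=tool(yaw_deg).as_matrix()[:,2]
    return np.array(org,float)-83*f+[0,0,72]+(19-back)*z
TH=-1.5;T0=np.array([531.3,77.2])
def riser(x,y,z): 
    a=np.radians(TH);return np.array([T0[0]+x*np.cos(a)-y*np.sin(a),T0[1]+x*np.sin(a)+y*np.cos(a),z])
def rel(p,q,p0,q0):
    return np.round(np.r_[(p-p0)/750,(q*q0.inv()).as_rotvec()/(2*np.pi)],4)
def cur():
    s=ctrl.get_state();return np.array(s['eef_pos']),R.from_quat(s['ee_rot'])
E
python3 - <<'E'
from h import *
np.set_printoptions(precision=4,suppress=True)
p0,q0=np.array([268.943,536.344,231.299]),cur()[1]
O=[580.5,-324.5,3]
for b in(150,0):print(tcp(O,49.2,b))
down=tool(49.2,0)
print(rel(np.array([470,-440,440]),down,p0,q0))
print(rel(tcp(O,49.2,150),tool(49.2),np.array([470,-440,440]),down))
E
```

```text
[ 471.2447 -451.0735  175.3518]
[ 534.2463 -378.0854   60.4452]
[ 0.2681 -1.3018  0.2783  0.     -0.0002 -0.2894]
[ 0.0017 -0.0148 -0.3529  0.0841 -0.0726  0.    ]
```

Emit:
apply_moves --pt "0 0 0.28 0 0 0 -1" --pt "0 0 0.28 0 0 0 -1" --pt "0 0 0.28 0 0 0 -1" --pt "0 0 0.28 0 0 0 -1" --pt "0 0 0.28 0 0 0 -1" --pt "0.13 -0.65 0.28 0 0 -0.145 -1" --pt "0.13 -0.65 0.28 0 0 -0.145 -1" --pt "0.13 -0.65 0.28 0 0 -0.145 -1" --pt "0.13 -0.65 0.28 0 0 -0.145 -1" --pt "0.13 -0.65 0.28 0 0 -0.145 -1" --newtons 80

```text
clock: 1.03
eef_pos: [309.7, 330.3, 440.1]
ee_rot: [0.521, 0.854, -0.0, 0.0]
wrist_force: [1.8, 0.2, 0.0]
grip_width: 85.3
finger_force: 0.0
```

Emit:
apply_moves --pt "0.21 -1 0 0 0 -0.189 -1" --pt "0.21 -1 0 0 0 -0.189 -1" --pt "0.21 -1 0 0 0 -0.189 -1" --pt "0.21 -1 0 0 0 -0.189 -1" --pt "0.21 -1 0 0 0 -0.189 -1" --pt "0.21 -1 0 0 0 -0.189 -1" --pt "0.21 -1 0 0 0 -0.189 -1" --pt "0.21 -1 0 0 0 -0.189 -1" --pt "0.21 -1 0 0 0 -0.189 -1" --pt "0.21 -1 0 0 0 -0.189 -1"

```text
clock: 1.87
eef_pos: [395.1, -77.9, 440.5]
ee_rot: [0.909, 0.416, 0.0, 0.0]
wrist_force: [0.8, 0.3, 0.1]
grip_width: 85.8
finger_force: 0.0
```

Run:
```python
from h import *
p,q=cur();O=[580.5,-324.5,3]
print(p,ctrl.get_state()['joints'])
print(rel(tcp(O,49.2,150),tool(49.2),p,q))
```

```text
[395.13141753 -77.85637239 440.53872164] [-1.94677907e-01 -6.41020765e-02 -8.18818441e-03  1.62591019e+00
  1.59312898e-04  2.08867712e+00]
[ 1.015e-01 -4.976e-01 -3.536e-01  8.410e-02 -7.250e-02  1.000e-04]
```

Emit:
apply_moves --pt "0.1015 -0.4976 -0.1 0.0841 -0.0725 0 -1" --pt "0.1015 -0.4976 -0.1 0.0841 -0.0725 0 -1" --pt "0.1015 -0.4976 -0.1 0.0841 -0.0725 0 -1" --pt "0.1015 -0.4976 -0.1 0.0841 -0.0725 0 -1" --pt "0.1015 -0.4976 -0.1 0.0841 -0.0725 0 -1" --pt "0.1015 -0.4976 -0.1 0.0841 -0.0725 0 -1" --pt "0.1015 -0.4976 -0.1 0.0841 -0.0725 0 -1" --pt "0.1015 -0.4976 -0.1 0.0841 -0.0725 0 -1" --pt "0.1015 -0.4976 -0.1 0.0841 -0.0725 0 -1" --pt "0.1015 -0.4976 -0.1 0.0841 -0.0725 0 -1"

```text
clock: 2.7
eef_pos: [471.0, -451.3, 363.9]
ee_rot: [0.854, 0.393, 0.311, -0.142]
wrist_force: [0.6, -0.2, 1.1]
grip_width: 85.3
finger_force: 0.0
```

Run:
```python
from h import *
p,q=cur();O=[580.5,-324.5,3]
print(p,ctrl.get_state()['joints'])
print(rel(tcp(O,49.2,120),tool(49.2),p,q))
```

```text
[ 471.00516743 -451.34712926  363.94422015] [-1.07388055  0.58530126  0.47437871  1.74877971  0.64477     1.10817676]
[ 1.710e-02  1.980e-02 -2.821e-01  2.000e-04  2.000e-04 -5.000e-04]
```

Emit:
apply_moves --pt "0 0 -0.25 0 0 0 -1" --pt "0 0 -0.25 0 0 0 -1" --pt "0 0 -0.25 0 0 0 -1" --pt "0 0 -0.25 0 0 0 -1" --pt "0 0 -0.25 0 0 0 -1" --pt "0 0 -0.25 0 0 0 -1" --pt "0 0 -0.25 0 0 0 -1"

```text
clock: 3.28
eef_pos: [471.3, -448.1, 177.1]
ee_rot: [0.853, 0.393, 0.311, -0.143]
wrist_force: [-0.1, 0.7, 0.8]
grip_width: 85.1
finger_force: 0.0
```

Run:
```python
from h import *
p,q=cur();O=[580.5,-324.5,3];s=ctrl.get_state()
print(p,s['joints'])
for b in(60,0):print(rel(tcp(O,49.2,b),tool(49.2),p,q))
c=ctrl.capture('wrist');cv2.imwrite('pics/w0.png',c['color'][:,:,::-1])
```

```text
[ 471.2560955  -448.13541669  177.08163902] [-1.07134649  0.63607639  0.13460096  1.35953013  0.64546388  1.1094011 ]
[ 0.0504  0.0545 -0.0942 -0.0001  0.0001 -0.0007]
[ 8.400e-02  9.340e-02 -1.555e-01 -1.000e-04  1.000e-04 -7.000e-04]
```

View pics/w0.png

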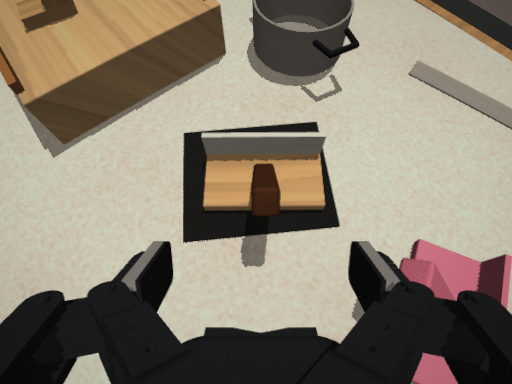

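The wrist view shows the handle's end at (265,190), midway between the open fingers (about column 262). The pink one lies clear at (450,290). I'll go in along the handle.

Emit:
apply_moves --pt "0.0504 0.0545 -0.0942 0 0 -0.0007 -1" --pt "0.0504 0.0545 -0.0942 0 0 -0.0007 -1" --pt "0.062 0.067 -0.115 0 0 -0.0007 -1" --pt "0.073 0.08 -0.135 0 0 -0.0007 -1" --pt "0.084 0.0934 -0.1555 0 0 -0.0007 -1" --pt "0.084 0.0934 -0.1555 0 0 -0.0007 -1" --pt "0.084 0.0934 -0.1555 0 0 -0.0007 -1"

```text
clock: 3.92
eef_pos: [535.4, -379.2, 63.2]
ee_rot: [0.854, 0.393, 0.312, -0.14]
wrist_force: [0.1, 0.1, 0.4]
grip_width: 85.5
finger_force: 0.0
```

Run:
```python
from h import *
p,q=cur();O=[580.5,-324.5,3];s=ctrl.get_state()
print(p,tcp(O,49.2),s['wrist_force'])
c=ctrl.capture('wrist');cv2.imwrite('pics/w1.png',c['color'][:,:,::-1])
```

```text
[ 535.44979914 -379.24157476   63.23192894] [ 534.24629256 -378.08543581   60.44515558] [0.12523766 0.14948655 0.44699971]
```

View pics/w1.png

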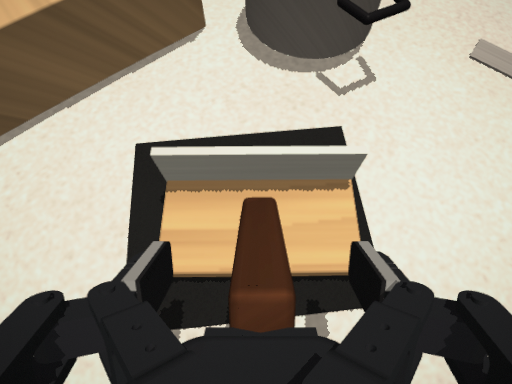

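The handle is centred between the pads (column 262) and the gripper is square to the blade, so I'll close.

Emit:
apply_moves --pt "0 0 0 0 0 0 1" --pt "0 0 0 0 0 0 1" --pt "0 0 0 0 0 0 1" --pt "0 0 0 0 0 0 1" --pt "0 0 0 0 0 0 1" --pt "0 0 0 0 0 0 1" --pt "0 0 0 0 0 0 1" --pt "0 0 0 0 0 0 1" --newtons 90

```text
clock: 4.63
eef_pos: [534.6, -379.3, 61.6]
ee_rot: [0.854, 0.392, 0.312, -0.141]
wrist_force: [-2.0, -1.9, 4.7]
grip_width: 22.9
finger_force: 88.0
```

Run:
```python
from h import *
p,q=cur();s=ctrl.get_state()
print(p,s['grip_width'],s['finger_force'],s['wrist_force'],q.as_matrix()[:,2])
# targets relative to the present grasp: pusher org O yaw 49.2
O=np.array([580.5,-324.5,3]);G=R.from_euler('z',-49.2,degrees=True)
off=G.apply(p-O);qo=G*q   # tool in pusher frame
np.savez('grasp.npz',off=off,q=qo.as_quat());print(off)
def tgt(org,yaw): Z=R.from_euler('z',yaw,degrees=True);return org+Z.apply(off),Z*qo
print('lift',[0,0,150/750])
A=riser(-53,-160,160);t,qq=tgt(A,88.5);print('over start',A,t,rel(t,qq,p,q))
```

```text
[ 534.60744329 -379.27924335   61.63592832] 22.94240866869889 87.96572685241699 [-1.98888318 -1.94147739  4.68341183] [ 0.42213235  0.48425521 -0.76635578]
[-71.45475849  -1.05344776  58.63592832]
lift [0, 0, 0.2]
over start [474.12985005 -81.35779374 160.        ] [ 473.31246929 -152.81564251  218.63592832] [-0.0817  0.302   0.2093  0.     -0.      0.1092]
```

Emit:
apply_moves --pt "0 0 0.03 0 0 0 1" --pt "0 0 0.08 0 0 0 1" --pt "0 0 0.14 0 0 0 1" --pt "0 0 0.2093 0 0 0 1" --pt "0 0 0.2093 0 0 0 1" --pt "-0.01 0.04 0.2093 0 0 0.01 1" --pt "-0.0217 0.09 0.2093 0 0 0.027 1" --pt "-0.0367 0.14 0.2093 0 0 0.045 1" --pt "-0.0517 0.19 0.2093 0 0 0.063 1" --pt "-0.067 0.24 0.2093 0 0 0.081 1"

```text
clock: 5.47
eef_pos: [482.9, -197.7, 217.2]
ee_rot: [0.727, 0.596, 0.265, -0.216]
wrist_force: [0.9, 0.1, -3.4]
grip_width: 22.8
finger_force: 89.3
```

```bash
cat >> h.py <<'E'
import os
if os.path.exists('grasp.npz'):
    _g=np.load('grasp.npz')
    def tgt(org,yaw): Z=R.from_euler('z',yaw,degrees=True);return org+Z.apply(_g['off']),Z*R.from_quat(_g['q'])
E
python3 - <<'E'
from h import *
p,q=cur();s=ctrl.get_state()
print(s['clock'],p,s['grip_width'],s['finger_force'],s['wrist_force'],s['joints'])
for z in (160,83):
  t,qq=tgt(riser(-53,-160,z),88.5);print(t,rel(t,qq,p,q))
c=ctrl.capture('wrist');cv2.imwrite('pics/w2.png',c['color'][:,:,::-1])
E
```

```text
5.4667 [ 482.93854431 -197.69340601  217.18573258] 22.826503692038955 89.27871465682983 [ 0.92326894  0.08317245 -3.40324055] [-0.74427547  0.46399176 -0.06545992  1.4507162   0.58145018  0.89950391]
[ 473.31246929 -152.81564251  218.63592832] [-0.0128  0.0598  0.0019  0.     -0.0003  0.0272]
[ 473.31246929 -152.81564251  141.63592832] [-0.0128  0.0598 -0.1007  0.     -0.0003  0.0272]
```

View pics/w2.png

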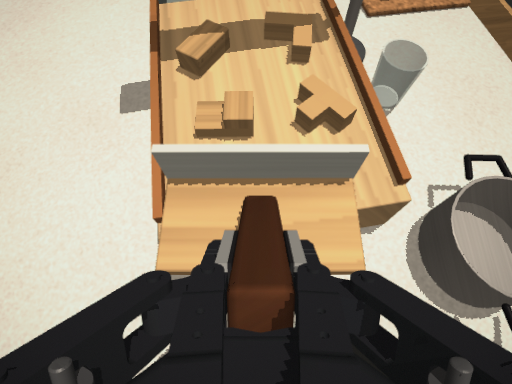

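The pusher is held square. The step and block are ahead on the left (column 225) and the tee and elbow on the right (column 320). Next I'll line up over the start of the left lane and lower.

Emit:
apply_moves --pt "-0.0128 0.0598 0.0019 0 0 0.0272 1" --pt "-0.0128 0.0598 0.0019 0 0 0.0272 1" --pt "-0.0128 0.0598 0.0019 0 0 0.0272 1" --pt "-0.0128 0.0598 -0.045 0 0 0.0272 1" --pt "-0.0128 0.0598 -0.075 0 0 0.0272 1" --pt "-0.0128 0.0598 -0.09 0 0 0.0272 1" --pt "-0.0128 0.0598 -0.098 0 0 0.0272 1" --pt "-0.0128 0.0598 -0.098 0 0 0.0272 1"

```text
clock: 6.18
eef_pos: [474.1, -154.3, 143.7]
ee_rot: [0.675, 0.653, 0.246, -0.237]
wrist_force: [-0.3, -0.0, -2.7]
grip_width: 22.9
finger_force: 89.8
```

Run:
```python
from h import *
p,q=cur();s=ctrl.get_state()
print(p,s['wrist_force'],s['joints'])
t,qq=tgt(riser(-53,-160,83),88.5);print('err',t-p,rel(t,qq,p,q))
for c in('wrist',):cv2.imwrite('pics/w3.png',ctrl.capture(c)['color'][:,:,::-1])
c=ctrl.capture('top');im=c['color'][:,:,::-1]
cv2.imwrite('pics/t3.png',cv2.resize(im[140:285,75:295],None,fx=3.6,fy=3.6,interpolation=cv2.INTER_CUBIC))
```

```text
[ 474.13840581 -154.26556515  143.65916717] [-0.2890282  -0.02095535 -2.71938396] [-0.66636757  0.5268732  -0.15324292  1.3508288   0.54596506  0.80656933]
err [-0.82593651  1.44992264 -2.02323886] [-0.0011  0.0019 -0.0027 -0.0002 -0.0004  0.0011]
```

View pics/w3.png

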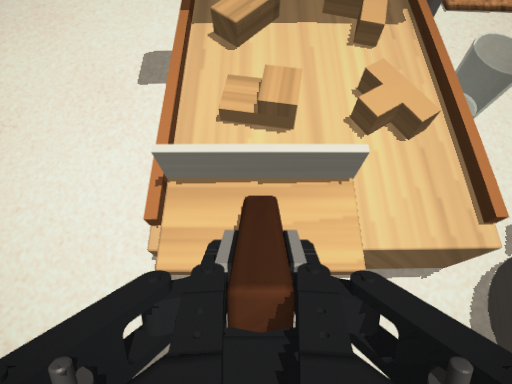

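The left edge of the sole looks close to the left strip (col 158 at row 215), so I'll measure the strips' edges against the blade from this wrist view.

Run:
```python
from h import *
np.set_printoptions(precision=1,suppress=True,linewidth=160)
p,q=cur();c=ctrl.capture('wrist');im=c['color'];h=cv2.cvtColor(im,cv2.COLOR_RGB2HSV)
Tm=np.array(c['tool_from_camera']);Q=q.as_matrix()
cc=dict(K=c['K'],k1=c['k1'],eye=p+Q@Tm[:3,3],attitude=R.from_matrix(Q@Tm[:3,:3]).as_quat())
Z=R.from_euler('z',-88.5,degrees=True)
for r in(80,100,120,135):
    red=(h[r,:,0]<12)&(h[r,:,1]>140)
    idx=np.flatnonzero(red);runs=np.split(idx,np.flatnonzero(np.diff(idx)>2)+1)
    runs=[(a[0],a[-1]) for a in runs if len(a)>5];print(r,runs)
    ed=[(runs[0][1]+.5,r),(runs[-1][0]-.5,r)]
    for z in (94,80): 
        W=onz(cc,ed,z);print(z,W[:,:2].ravel(),'width',np.linalg.norm(W[1]-W[0]))
print(im[100,150:200].tolist()[::3])
# blade top ends: aluminium row ~148
W=onz(cc,[(151,146),(369,147)],135);print('blade top',W)
```

```text
80 []Traceback (most recent call last):
  File "<stdin>", line 11, in <module>
IndexError: list index out of range
```

Run:
```python
from h import *
np.set_printoptions(precision=1,suppress=True,linewidth=160)
p,q=cur();im=cv2.imread('pics/w3.png');h=cv2.cvtColor(im,cv2.COLOR_BGR2HSV)
c=ctrl.capture('wrist')
Tm=np.array(c['tool_from_camera']);Q=q.as_matrix()
cc=dict(K=c['K'],k1=c['k1'],eye=p+Q@Tm[:3,3],attitude=R.from_matrix(Q@Tm[:3,:3]).as_quat())
for r in(80,120):
    print(r,[(i,*h[r,i]) for i in list(range(158,196,2))+list(range(430,478,3))])
print(h[60,240],h[100,330])
# blade top ends
print(im[148,140:160].sum(1),im[148,360:378].sum(1))
print('blade top',onz(cc,[(151.5,146),(369,147)],135),'center',tgt(riser(-53,-160,85),88.5)[0]-p)
```

```text
80 [(158, np.uint8(19), np.uint8(39), np.uint8(137)), (160, np.uint8(18), np.uint8(40), np.uint8(142)), (162, np.uint8(18), np.uint8(39), np.uint8(144)), (164, np.uint8(18), np.uint8(40), np.uint8(140)), (166, np.uint8(14), np.uint8(68), np.uint8(149)), (168, np.uint8(13), np.uint8(162), np.uint8(184)), (170, np.uint8(13), np.uint8(163), np.uint8(183)), (172, np.uint8(13), np.uint8(162), np.uint8(184)), (174, np.uint8(13), np.uint8(163), np.uint8(183)), (176, np.uint8(13), np.uint8(164), np.uint8(184)), (178, np.uint8(13), np.uint8(164), np.uint8(90)), (180, np.uint8(12), np.uint8(160), np.uint8(83)), (182, np.uint8(15), np.uint8(130), np.uint8(137)), (184, np.uint8(17), np.uint8(114), np.uint8(223)), (186, np.uint8(17), np.uint8(117), np.uint8(220)), (188, np.uint8(17), np.uint8(116), np.uint8(219)), (190, np.uint8(17), np.uint8(116), np.uint8(220)), (192, np.uint8(17), np.uint8(116), np.uint8(220)), (194, np.uint8(17), np.uint8(116), np.uint8(220)), (430, np.uint8(17), np.uint8(116), np.uint8(219)), (433, np.uint8(17), np.uint8(117), np.uint8(118)), (436, np.uint8(17), np.uint8(119
[... 2014 characters left out ...]
(13), np.uint8(163), np.uint8(61)), (454, np.uint8(13), np.uint8(162), np.uint8(60)), (457, np.uint8(13), np.uint8(159), np.uint8(61)), (460, np.uint8(12), np.uint8(163), np.uint8(61)), (463, np.uint8(13), np.uint8(163), np.uint8(182)), (466, np.uint8(13), np.uint8(163), np.uint8(182)), (469, np.uint8(13), np.uint8(163), np.uint8(181)), (472, np.uint8(13), np.uint8(163), np.uint8(181)), (475, np.uint8(25), np.uint8(26), np.uint8(228))]
[ 18 113 227] [ 19 107 234]
[670 674 679 681 683 684 683 683 685 686 689 683 672 668 668 670 668 669 668 668] [677 676 674 674 674 674 673 673 673 587 572 572 575 580 587 590 589 589]
blade top [[407.5 -83.5 135. ]
 [549.  -88.5 135. ]] center [-1.9  1.9 -2.1]
```

Run:
```python
from h import *
np.set_printoptions(precision=1,suppress=True,linewidth=160)
p,q=cur();c=ctrl.capture('wrist')
Tm=np.array(c['tool_from_camera']);Q=q.as_matrix()
cc=dict(K=c['K'],k1=c['k1'],eye=p+Q@Tm[:3,3],attitude=R.from_matrix(Q@Tm[:3,:3]).as_quat())
W=onz(cc,[(177.3,80),(171.3,120),(448,80),(461.8,120)],94);print(W)
b=onz(cc,[(151.5,146),(369,147)],135)
# lateral at blade's y along the strip directions
L=np.polyfit(W[:2,1],W[:2,0],1);Rr=np.polyfit(W[2:,1],W[2:,0],1);print(L[0],Rr[0])
for y in(-85,0,240):print(y,np.polyval(L,y),np.polyval(Rr,y),'centre',(np.polyval(L,y)+np.polyval(Rr,y))/2)
print(b, 'predicted riser +-125 at y=-85:',riser(-125,-162,94),riser(125,-162,94))
```

```text
[[405.8  15.1  94. ]
 [404.7 -30.3  94. ]
 [657.7  10.2  94. ]
 [655.7 -36.2  94. ]]
0.025151172578972814 0.04241387947526208
-85 403.3046048916685 653.6695658275727 centre 528.4870853596206
0 405.4424545608812 657.27474558297 centre 531.3586000719256
240 411.47873597983465 667.4540766570329 centre 539.4664063184338
[[407.5 -83.5 135. ]
 [549.1 -88.5 135. ]] predicted riser +-125 at y=-85: [402.1 -81.5  94. ] [652. -88.  94.]
```

The wrist view agrees with the top view to within 2 mm. The strip's inner edge is at x 403 and the blade's end at 407.5, so there's 4 mm of clearance and the blade is parallel. Sweeping the first lane.

Emit:
apply_moves --pt "0.0006 0.02 -0.0027 0 0 0 1" --pt "0.0012 0.04 -0.0027 0 0 0 1" --pt "0.0018 0.06 -0.0027 0 0 0 1" --pt "0.0024 0.08 -0.0027 0 0 0 1" --pt "0.003 0.1 -0.0027 0 0 0 1" --pt "0.0036 0.12 -0.0027 0 0 0 1" --pt "0.0042 0.14 -0.0027 0 0 0 1" --pt "0.0048 0.16 -0.0027 0 0 0 1" --pt "0.0054 0.18 -0.0027 0 0 0 1" --pt "0.006 0.2 -0.0027 0 0 0 1"

```text
clock: 7.27
eef_pos: [479.4, -3.3, 143.3]
ee_rot: [0.675, 0.654, 0.247, -0.236]
wrist_force: [-0.0, 0.1, -3.1]
grip_width: 23.2
finger_force: 90.2
```

Run:
```python
from h import *
p,q=cur();s=ctrl.get_state()
print(p,s['wrist_force'],s['joints'])
for y in(100,168):
    t,qq=tgt(riser(-51,y,83),88.4);print(y,t,rel(t,qq,p,q))
cv2.imwrite('pics/w4.png',ctrl.capture('wrist')['color'][:,:,::-1])
```

```text
[479.397647    -3.25424365 143.29095001] [-0.03250968  0.13967219 -3.05308584] [-0.42862698  0.36479828 -0.39095079  1.12427569  0.63502289  1.07038079]
100 [481.99307434 107.04444352 141.63592832] [ 3.500e-03  1.471e-01 -2.200e-03  1.000e-04  1.000e-04  6.000e-04]
168 [483.77310682 175.02114162 141.63592832] [ 5.800e-03  2.377e-01 -2.200e-03  1.000e-04  1.000e-04  6.000e-04]
```

View pics/w4.png

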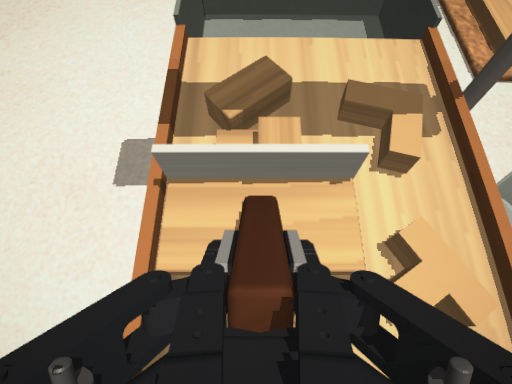

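The step is against the blade at (260,130), the block is ahead at (250,95), and the elbow and tee are clear on the right. Before going under the lamp I'll check the wrist camera's clearance.

Run:
```python
from h import *
p,q=cur();c=ctrl.capture('wrist');Tm=np.array(c['tool_from_camera']);print(Tm[:3,3])
t,qq=tgt(riser(-51,168,83),88.4);Q=qq.as_matrix()
for n,v in(('cam',Tm[:3,3]),('body front',[42,0,-73]),('body 100 back',[42,0,-123]),('flange',[45,0,-190])):
    P=t+Q@np.array(v);print(n,P,'riser y',P[1]-77.2+.026*(P[0]-531))
```

```text
[  68.40131339    0.47912607 -141.99053508]
cam [482.58194338 136.24329087 294.39436739] riser y 57.7844213973547
body front [483.04645709 160.3270681  224.56093168] riser y 81.88027598056068
body 100 back [481.99317432 128.22352231 262.87872054] riser y 49.74934483879087
flange [480.6397142   87.50313547 316.15177416] riser y 8.993768041262978
```

Emit:
apply_moves --pt "0.0005 0.02 -0.0022 0 0 0 1" --pt "0.001 0.04 -0.0022 0 0 0 1" --pt "0.0015 0.06 -0.0022 0 0 0 1" --pt "0.002 0.08 -0.0022 0 0 0 1" --pt "0.0025 0.1 -0.0022 0 0 0 1" --pt "0.003 0.12 -0.0022 0 0 0 1" --pt "0.0035 0.14 -0.0022 0 0 0 1"

```text
clock: 7.95
eef_pos: [482.0, 101.1, 141.3]
ee_rot: [0.675, 0.654, 0.246, -0.236]
wrist_force: [0.3, -0.9, -4.3]
grip_width: 22.9
finger_force: 90.0
```

The camera would come within about 2 mm of the lamp's edge at y 168. I'll stop the blade at y ≈154, which already takes every piece's centre past the edge.

Emit:
apply_moves --pt "0.0006 0.023 0.001 0 0 0 1" --pt "0.0012 0.048 0.001 0 0 0 1" --pt "0.0018 0.075 0.001 0 0 0 1" --pt "0.002 0.08 0.001 0 0 0 1" --pt "0.002 0.08 0.001 0 0 0 1"

```text
clock: 8.37
eef_pos: [482.9, 161.6, 142.0]
ee_rot: [0.674, 0.655, 0.246, -0.237]
wrist_force: [-0.5, 0.2, -3.6]
grip_width: 23.3
finger_force: 90.0
```

Run:
```python
from h import *
p,q=cur();s=ctrl.get_state()
print(p,s['wrist_force'],'blade riser y',p[1]-107.04+100, 'base z',p[2]-58.64)
cv2.imwrite('pics/w5.png',ctrl.capture('wrist')['color'][:,:,::-1])
c=ctrl.capture('side')['color'];cv2.imwrite('pics/s5.png',c[:,:,::-1])
w=ctrl.capture('wrist')['color'];h=cv2.cvtColor(w,cv2.COLOR_RGB2HSV)
# wood-coloured pixels ahead of blade (above row 140)
m=((h[:140,:,1]>70)).astype(np.uint8);n,l,st,ce=cv2.connectedComponentsWithStats(m);print([(list(map(int,st[i])),ce[i].round()) for i in range(1,n) if st[i,4]>150])
```

```text
[482.89245333 161.56046037 142.0488764 ] [-0.52417864  0.17976263 -3.59953642] blade riser y 154.5204603654044 base z 83.40887639670082
[([437, 0, 75, 140, 5965], array([486.,  52.])), ([235, 119, 67, 21, 1347], array([268., 129.]))]
```

Emit:
apply_moves --pt "0 0 0 0 0 0 1" --pt "-0.0006 -0.02 0 0 0 0 1" --pt "-0.0012 -0.04 0 0 0 0 1" --pt "-0.0018 -0.06 0 0 0 0 1" --pt "-0.0024 -0.08 0 0 0 0 1"

```text
clock: 8.93
eef_pos: [481.7, 99.6, 141.7]
ee_rot: [0.675, 0.654, 0.247, -0.237]
wrist_force: [0.2, -0.2, -4.5]
grip_width: 23.4
finger_force: 90.0
```

```bash
cat >> h.py <<'E'
def wcam():
    p,q=cur();c=ctrl.capture('wrist');Tm=np.array(c['tool_from_camera']);Q=q.as_matrix()
    return dict(color=c['color'],K=c['K'],k1=c['k1'],eye=p+Q@Tm[:3,3],attitude=R.from_matrix(Q@Tm[:3,:3]).as_quat())
def inriser(P):
    a=np.radians(TH);M=np.array([[np.cos(a),-np.sin(a)],[np.sin(a),np.cos(a)]]);return (np.atleast_2d(P)[:,:2]-T0)@M
E
python3 - <<'E'
from h import *
np.set_printoptions(precision=0,suppress=True)
c=wcam();w=c['color'];h=cv2.cvtColor(w,cv2.COLOR_RGB2HSV);cv2.imwrite('pics/w6.png',w[:,:,::-1])
m=(h[:140,:,1]>70).astype(np.uint8);n,l,st,ce=cv2.connectedComponentsWithStats(m)
for i in range(1,n):
    if st[i,4]>150: print(st[i],[inriser(onz(c,[ce[i]],z))[0] for z in(105,40,15)])
# expected edge of board (z80,y160) and tray far floor rows in image
for P in(riser(-60,160,80),riser(60,160,80),riser(0,232,6),riser(0,304,6)):print(proj(c,P))
E
```

```text
[ 438    0   74  140 5854] [array([163., 212.]), array([236., 291.]), array([264., 321.])]
[  155    78   328    62 11028] [array([-12., 132.]), array([  2., 183.]), array([  7., 203.])]
[[247. 112.]]
[[379. 112.]]
[[299. 105.]]
[[296.  63.]]
```

Run:
```python
from h import *
w=cv2.imread('pics/w6.png');h=cv2.cvtColor(w,cv2.COLOR_BGR2HSV)
for r in range(70,144,4):
    print(r,''.join('#' if a>70 else '.' for a in h[r,140:490:4,1]),'|',''.join(str(min(9,v//26)) for v in h[r,140:490:8,2]))
```

```text
70 ...................................................................................##### | 99952222555555555555555555555522111111111537
74 ...................................................................................##### | 99952222555555555555555555555522111111111727
78 .........................##############.............................................#### | 99952222555556666666555555555522211111111526
82 .........................###############............................................#### | 99952222555558888888555555555522211111111526
86 .........................###############.............................................### | 99952223555557777777555555555523211111111455
90 .........................###############.............................................### | 99932224555557877777555555555532311111111183
94 .........................###############..............................................## | 99922225555558888888555555555552311111111162
98 .........................###############..............................................## | 999222255555555555555555555555523
[... 851 characters left out ...]

126 .....################################################################################... | 99973889999999999999988999999999998998842778
130 .....################################################################################... | 99873889998999999999999999999999998998842778
134 ....##################################################################################.. | 99773889998999999999999999999999998998882379
138 ....##################################################################################.. | 99773889998989999999999999999999999898982278
142 ....##################################################################################.. | 99776889999989999999999999989999999898882278
```

The board ahead of the blade is empty. A piece shows down in the tray (rows 78-112, cols 240-300). I'll draw back and change lanes.

Emit:
apply_moves --pt "-0.0012 -0.04 0.008 0 0 0 1" --pt "-0.0024 -0.08 0.012 0 0 0 1" --pt "-0.0036 -0.12 0.012 0 0 0 1" --pt "-0.0048 -0.16 0.012 0 0 0 1" --pt "-0.006 -0.2 0.012 0 0 0 1" --pt "-0.0072 -0.24 0.012 0 0 0 1" --pt "-0.0084 -0.28 0.012 0 0 0 1" --pt "-0.0096 -0.32 0.012 0 0 0 1" --pt "-0.01 -0.338 0.012 0 0 0 1" --pt "-0.01 -0.338 0.012 0 0 0 1"

```text
clock: 9.82
eef_pos: [474.7, -156.2, 150.1]
ee_rot: [0.676, 0.653, 0.247, -0.235]
wrist_force: [0.2, 0.3, -3.3]
grip_width: 22.9
finger_force: 90.4
```

Emit:
apply_moves --pt "0.02 0 0 0 0 0 1" --pt "0.055 0 0 0 0 0 1" --pt "0.09 0 0 0 0 0 1" --pt "0.12 0 0 0 0 0 1" --pt "0.136 0 0 0 0 0 1" --pt "0.136 0 0 0 0 0 1" --pt "0.136 0 -0.01 0 0 0 1" --pt "0.136 0 -0.01 0 0 0 1"

```text
clock: 10.48
eef_pos: [574.7, -151.8, 141.7]
ee_rot: [0.675, 0.654, 0.246, -0.238]
wrist_force: [0.0, -1.0, -4.0]
grip_width: 22.9
finger_force: 90.3
```

Run:
```python
from h import *
np.set_printoptions(precision=1,suppress=True)
p,q=cur();s=ctrl.get_state();print(p,s['wrist_force'],s['joints'],'base z',p[2]-58.64)
c=wcam();w=c['color'];cv2.imwrite('pics/w7.png',w[:,:,::-1]);h=cv2.cvtColor(w,cv2.COLOR_RGB2HSV)
for r in range(20,180,8):
    print(r,''.join('#' if a>140 else ('+' if a>70 else '.') for a in h[r,90:490:4,1]),'|',''.join(str(min(9,v//26)) for v in h[r,140:460:8,2]))
# strip-inner-edge prediction of right strip, top, and the blade end
print(proj(c,np.array([riser(126.5,y,94) for y in(-150,-100,-50)])), proj(c,np.array([[p[0]+2+70,p[1]+69,p[2]-58.6+50]])))
t=cv2.cvtColor(ctrl.capture('top')['color'],cv2.COLOR_RGB2HSV)
m=((t[180:268,86:122,1]>70)&(t[180:268,86:122,2]>40)).astype(np.uint8);n,l,st,ce=cv2.connectedComponentsWithStats(m);print('tray top view',st[1:],ce[1:]+[86,180])
```

```text
[ 574.7 -151.8  141.7] [ 0. -1. -4.] [-0.6  0.7  0.1  1.4  0.6  0.9] base z 83.07694740363603
20 ###+++++++++++++++++++++++++++++++++++++++++++++++++++++++++###+.................................... | 4445554554555457883445444624888888888888
28 ###+++++++++++++++++++++++++++++++++++++++++++++++++++++++++####.................................... | 8888888888888883333888872623888888888888
36 ##+++++++++++++++++++++++++++++++++++++++++++++++++++++++++++###.................................... | 8888888888888883338888882623388865558888
44 #++++++++++++++++++++++++++++++++++++++++++++++++++++++++++++####................................... | 8888888888888855338888882633368665555788
52 #++++++++++++++++++++++++++++++++++++++++++++++++++++++++++++####................................... | 8888888888999999998988884753385665555588
60 ++++++++++++++++++++++++++++++++++++++++++++++++++++++++++++++###+.................................. | 8888888988999999998988884773184566655588
68 ++++++++++++++++++++++++++++++++++++++++++++++++++++++++++++++####.................................. | 888999898899999888
[... 1359 characters left out ...]
+++++++++++++.................................................................................... | 9988899899888999999999999999999999999999
156 ++++++++++++++++.................................................................................... | 9944444444444444433333333333399999999999
164 ++++++++++++++++++..................................................+#.............................. | 9994444444444434333333333333799999999999
172 +++++++++++++++++++................................................###+............................. | 9994444444444434333334334333799999999999
[[358.2 162.8]
 [349.7 111.6]
 [342.3  68.7]] [[367.  141.6]]
tray top view [[ 28  45   6  22 119]] [[116.3 235.3]]
```

The blade's right end is 3-5 mm clear of the right strip. Sweeping the second lane.

Emit:
apply_moves --pt "0.0006 0.02 0 0 0 0 1" --pt "0.0012 0.04 0 0 0 0 1" --pt "0.0018 0.06 0 0 0 0 1" --pt "0.0024 0.08 0 0 0 0 1" --pt "0.003 0.1 0 0 0 0 1" --pt "0.0036 0.12 0 0 0 0 1" --pt "0.0042 0.14 0 0 0 0 1" --pt "0.0048 0.16 0 0 0 0 1" --pt "0.0054 0.18 0 0 0 0 1" --pt "0.006 0.2 0 0 0 0 1"

```text
clock: 11.42
eef_pos: [580.1, -1.5, 143.4]
ee_rot: [0.675, 0.654, 0.246, -0.237]
wrist_force: [0.3, -0.6, -3.8]
grip_width: 22.8
finger_force: 90.5
```

Run:
```python
from h import *
p,q=cur();s=ctrl.get_state();print(p,s['wrist_force'],s['joints'],'base z',p[2]-58.64)
c=wcam();w=c['color'];cv2.imwrite('pics/w8.png',w[:,:,::-1])
```

```text
[580.09475775  -1.48960307 143.38762557] [ 0.30266808 -0.64175848 -3.7964498 ] [-0.35754628  0.50551679 -0.16468979  1.15947459  0.65520384  1.15618497] base z 84.74762556630553
```

View pics/w8.png

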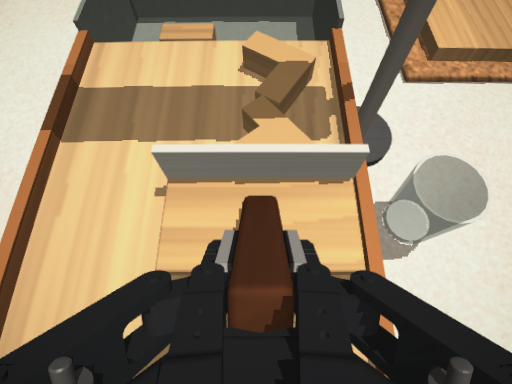

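The elbow and tee are together ahead of the blade at (275,90), the left lane is empty, and a piece lies in the tray at (188,30). I'll continue under the lamp.

Emit:
apply_moves --pt "0.0006 0.02 -0.002 0 0 0 1" --pt "0.0012 0.04 -0.002 0 0 0 1" --pt "0.0018 0.06 -0.002 0 0 0 1" --pt "0.0024 0.08 -0.002 0 0 0 1" --pt "0.003 0.1 -0.002 0 0 0 1" --pt "0.0036 0.12 -0.002 0 0 0 1" --pt "0.0042 0.144 -0.002 0 0 0 1" --pt "0.0048 0.17 -0.002 0 0 0 1" --pt "0.0056 0.197 -0.002 0 0 0 1" --pt "0.0064 0.213 -0.002 0 0 0 1"

```text
clock: 12.3
eef_pos: [584.3, 159.1, 142.0]
ee_rot: [0.674, 0.654, 0.246, -0.237]
wrist_force: [0.4, 0.3, -4.2]
grip_width: 22.6
finger_force: 90.4
```

Emit:
apply_moves --pt "0 0 0 0 0 0 1" --pt "0 0 0 0 0 0 1" --pt "0 0 0 0 0 0 1" --pt "0 0 0 0 0 0 1" --pt "-0.0006 -0.02 0 0 0 0 1" --pt "-0.0012 -0.04 0 0 0 0 1" --pt "-0.0018 -0.06 0 0 0 0 1" --pt "-0.0024 -0.08 0 0 0 0 1"

```text
clock: 12.97
eef_pos: [583.6, 95.8, 141.7]
ee_rot: [0.675, 0.654, 0.247, -0.237]
wrist_force: [0.3, 0.2, -3.9]
grip_width: 23.0
finger_force: 90.3
```

```bash
cat > look.py <<'E'
from h import *
p,q=cur();s=ctrl.get_state();print(s['clock'],p,s['wrist_force'],'base z',p[2]-58.64)
c=wcam();w=c['color'];h=cv2.cvtColor(w,cv2.COLOR_RGB2HSV)
for r in range(54,146,4):
    print(r,''.join('#' if a>140 else ('+' if a>70 else '.') for a in h[r,40:440:4,1]),'|',''.join(str(min(9,v//26)) for v in h[r,40:440:6,2]))
for x in(-125,0,125):print(x,proj(c,np.array([riser(x,160,80),riser(x,304,6)])).round().ravel())
E
python3 look.py
```

```text
12.9667 [583.5916154   95.81164416 141.72267877] [ 0.3150683   0.20799961 -3.88045886] base z 83.08267877281143
54 .........................................................................................########+++ | 8885222222222122222222222222222222222222222222211114899999936767322
58 .........................................................................................+#######+++ | 8885222222222122222222222222222222222222222222211112799999956577422
62 ....................................................++....................................########++ | 8872222222222222222222222222222222252222222222211111599999954658632
66 ..................................................++++++..................................########++ | 8852222222222223333333333233332333888532333323311111599999992776632
70 ..................................................++++++++................................+########+ | 8852222222222244455555555555555554888875555523311111599999992788642
74 ..................................................++++++++++...............................########+ | 895222222222
[... 2401 characters left out ...]
++++####+..............++... | 7733888999989899999999999989999999999999999999998852779999999993422
134 #####+++++++++++++++++++++++++++++++++++++++++++++++++++++++++++++++++++++++#####..............+.... | 7733888999989899999999999989999999999999999999999972779999999995222
138 #####++++++++++++++++++++++++++++++++++++++++++++++++++++++++++++++++++++++++####................... | 7335888999989899999999999999999999999999999999999972779999999993222
142 #####++++++++++++++++++++++++++++++++++++++++++++++++++++++++++++++++++++++++####................... | 7338888999989899999999999999999999999999999999999982779999999992222
-125 [ 66. 113. 126.  64.]
0 [201. 111. 219.  63.]
125 [339. 111. 313.  62.]
```

The board's end is clear and pieces show in the tray in three clusters. To count all four, I'll look over the edge from the middle of the board.

Emit:
apply_moves --pt "-0.02 0 0 0 0 0 1" --pt "-0.05 0 0 0 0 0 1" --pt "-0.07 0.02 0 0 0 0 1" --pt "-0.07 0.045 0 0 0 0 1" --pt "-0.07 0.07 0 0 0 0 1" --pt "-0.07 0.08 0 0 0 0 1" --pt "-0.07 0.08 0 0 0 0 1"

```text
clock: 13.6
eef_pos: [530.7, 158.1, 142.0]
ee_rot: [0.674, 0.655, 0.247, -0.237]
wrist_force: [-1.2, 0.7, -2.9]
grip_width: 22.8
finger_force: 90.3
```

```bash
cat > look2.py <<'E'
from h import *
p,q=cur();s=ctrl.get_state();print(s['clock'],p,s['wrist_force'])
c=wcam();w=c['color'];h=cv2.cvtColor(w,cv2.COLOR_RGB2HSV);cv2.imwrite('pics/w9.png',w[:,:,::-1])
for r in range(50,148,3):
    print(r,''.join(str(min(9,v//24)) if a>70 else '.' for a,v in h[r,60:460:3,1:]))
for x in(-125,0,125):print(x,proj(c,np.array([riser(x,160,80),riser(x,304,6),riser(x,232,6)])).round().ravel())
E
python3 look2.py
```

```text
13.6 [530.72477909 158.06090278 141.9713192 ] [-1.1610322   0.73581422 -2.9319028 ]
50 ...........................................................................................................................33679777674
53 ............................................................................................................................3556777774
56 ............................................................................................................................3455798898
59 .............................................................................................................................257678777
62 .............................................................................................................................248887877
65 .............................................................................................................................236778777
68 ..............................................................................................................................25777788
71 ...............................................
[... 2960 characters left out ...]
.....................................
137 ............................................9999999999999999999996......333666666643333666666....887654...............................
140 ...........................................79999999999999999999995......333666667653333666667...888888884.............................
143 ...........................................88888888888889999999997.........77777766..55777777...888888883.............................
146 .......................................................................................................63.............................
-125 [110. 171. 161.  98. 152. 147.]
0 [262. 170. 261.  98. 261. 146.]
125 [413. 170. 360.  98. 369. 146.]
```

Three separate groups show. In front of the left-hand piece, nearer the board, there was more wood under the edge, which would be the fourth. I'll draw back, clear the view and check from the fixed cameras before parking.

Emit:
apply_moves --pt "0 -0.03 0.002 0 0 0 1" --pt "-0.001 -0.07 0.004 0 0 0 1" --pt "-0.002 -0.11 0.004 0 0 0 1" --pt "-0.003 -0.15 0.004 0 0 0 1" --pt "-0.004 -0.19 0.01 0 0 0 1" --pt "-0.005 -0.23 0.03 0 0 0 1" --pt "-0.006 -0.27 0.06 0 0 0 1" --pt "-0.007 -0.31 0.09 0 0 0 1" --pt "-0.007 -0.35 0.1 0 0 0 1" --pt "-0.007 -0.39 0.1 0 0 0 1"

```text
clock: 14.48
eef_pos: [526.7, -138.7, 219.2]
ee_rot: [0.675, 0.654, 0.248, -0.234]
wrist_force: [1.0, -0.3, -4.0]
grip_width: 22.9
finger_force: 90.5
```

Run:
```python
from h import *
np.set_printoptions(precision=1,suppress=True)
p,q=cur();s=ctrl.get_state();print(s['clock'],p,s['wrist_force'])
for n in('side','top'):
    c=ctrl.capture(n);cv2.imwrite(f'pics/{n}9.png',c['color'][:,:,::-1]);h=cv2.cvtColor(c['color'],cv2.COLOR_RGB2HSV)
    pr=proj(c,np.array([riser(x,y,z) for x in(-125,125) for y,z in((160,80),(304,6),(304,105))]));print(n,pr.round().tolist())
    lo=pr.min(0).astype(int)-4;hi=pr.max(0).astype(int)+4
    print(lo,hi)
    for r in range(lo[1],hi[1],2):print(r,''.join(str(min(9,v//24)) if a>70 else '.' for a,v in h[r,lo[0]:hi[0],1:]))
```

```text
14.4833 [ 526.7 -138.7  219.2] [ 1.  -0.3 -4. ]
side [[128.0, 147.0], [114.0, 139.0], [107.0, 117.0], [195.0, 117.0], [177.0, 112.0], [174.0, 90.0]]
[103  85] [199 150]
85 .........................................................11101011110111111011110111011111111111.
87 ..................................................................111111111111011001111101111100
89 ...........................................................................110000000111....11100
91 ...................................................................................1100....00000
93 ..............................................................................................11
95 ...............................................................................................3
97 ................................................................................................
99 ................................................................................................
101 ................................................................................................
103 ..........................
[... 4866 characters left out ...]
..................................................
250 ............................................................
252 ............................................................
254 ............................................................
256 ............................................................
258 ............................................................
260 ............................................................
262 ............................................................
264 ............................................................
266 ............................................................
268 ............................................................
```

No piece sits above the board's edge, the board is clear, and the pieces seen all lie low in the tray. Back to the mat.

Run:
```python
from h import *
p,q=cur();O=np.array([580.5,-324.5,3])
for z in(133,23,3):
    t,qq=tgt(O+[0,0,z-3],49.2);print(z,t,rel(t,qq,p,q))
```

```text
133 [ 534.60744329 -379.27924335  191.63592832] [ 0.0108 -0.3176 -0.0329  0.0004  0.     -0.1074]
23 [ 534.60744329 -379.27924335   81.63592832] [ 0.0108 -0.3176 -0.1796  0.0004  0.     -0.1074]
3 [ 534.60744329 -379.27924335   61.63592832] [ 0.0108 -0.3176 -0.2062  0.0004  0.     -0.1074]
```

Emit:
apply_moves --pt "0.001 -0.035 0 0 0 -0.012 1" --pt "0.002 -0.08 0 0 0 -0.028 1" --pt "0.004 -0.125 0 0 0 -0.044 1" --pt "0.006 -0.17 0 0 0 -0.06 1" --pt "0.008 -0.215 0 0 0 -0.076 1" --pt "0.01 -0.26 0 0 0 -0.092 1" --pt "0.0108 -0.3 0 0.0004 0 -0.104 1" --pt "0.0108 -0.3176 -0.03 0.0004 0 -0.1074 1" --pt "0.0108 -0.3176 -0.07 0.0004 0 -0.1074 1" --pt "0.0108 -0.3176 -0.1 0.0004 0 -0.1074 1"

```text
clock: 15.42
eef_pos: [532.6, -375.1, 139.8]
ee_rot: [0.854, 0.393, 0.312, -0.142]
wrist_force: [-1.1, 1.6, -4.3]
grip_width: 23.0
finger_force: 90.3
```

Run:
```python
from h import *
p,q=cur();O=np.array([580.5,-324.5,3]);s=ctrl.get_state();print(p,s['wrist_force'])
for z in(15,3):
    t,qq=tgt(O+[0,0,z-3],49.2);print(z,rel(t,qq,p,q))
```

```text
[ 532.64400062 -375.09606232  139.79177649] [-1.08486789  1.64934447 -4.25677493]
15 [ 0.0026 -0.0056 -0.0882 -0.0004 -0.0001 -0.0005]
3 [ 2.600e-03 -5.600e-03 -1.042e-01 -4.000e-04 -1.000e-04 -5.000e-04]
```

Emit:
apply_moves --pt "0 0 -0.03 0 0 0 1" --pt "0 0 -0.06 0 0 0 1" --pt "0 0 -0.082 0 0 0 1" --pt "0 0 -0.09 0 0 0 1" --pt "0 0 -0.09 0 0 0 1" --pt "0 0 -0.09 0 0 0 1"

```text
clock: 15.92
eef_pos: [533.8, -373.6, 74.5]
ee_rot: [0.853, 0.393, 0.312, -0.143]
wrist_force: [-0.2, -0.7, -4.0]
grip_width: 23.2
finger_force: 90.3
```

Run:
```python
from h import *
p,q=cur();O=np.array([580.5,-324.5,3]);s=ctrl.get_state();print(p,s['wrist_force'])
t,qq=tgt(O,49.2);print(t-p,rel(t,qq,p,q))
```

```text
[ 533.83328754 -373.60912063   74.52430232] [-0.15924066 -0.68703934 -4.01470771]
[  0.77415576  -5.67012272 -12.888374  ] [ 0.001  -0.0076 -0.0172 -0.0005  0.0001 -0.0008]
```

Down in small steps, watching the force.

Emit:
apply_moves --pt "0.001 -0.0076 -0.006 0 0 0 1" --pt "0.001 -0.0076 -0.01 0 0 0 1" --pt "0.001 -0.0076 -0.013 0 0 0 1" --pt "0.001 -0.0076 -0.015 0 0 0 1" --pt "0.001 -0.0076 -0.015 0 0 0 1" --pt "0.001 -0.0076 -0.015 0 0 0 1"

```text
clock: 16.42
eef_pos: [534.6, -379.1, 63.1]
ee_rot: [0.853, 0.394, 0.312, -0.143]
wrist_force: [-0.2, 0.3, -2.8]
grip_width: 23.1
finger_force: 90.4
```

Emit:
apply_moves --pt "0 0 -0.001 0 0 0 1" --pt "0 0 -0.002 0 0 0 1" --pt "0 0 -0.003 0 0 0 1" --pt "0 0 -0.003 0 0 0 1"

```text
clock: 16.75
eef_pos: [534.8, -379.3, 61.6]
ee_rot: [0.853, 0.393, 0.312, -0.142]
wrist_force: [-2.7, -0.1, 3.3]
grip_width: 23.1
finger_force: 91.4
```

The force shows contact at the grasp height, so the sole is on the mat. Open and withdraw along the handle.

Emit:
apply_moves --pt "0 0 0 0 0 0 0.4" --pt "0 0 0 0 0 0 0" --pt "0 0 0 0 0 0 -0.5" --pt "0 0 0 0 0 0 -1" --pt "0 0 0 0 0 0 -1" --pt "0 0 0 0 0 0 -1" --pt "0 0 0 0 0 0 -1" --pt "0 0 0 0 0 0 -1"

```text
clock: 17.42
eef_pos: [534.7, -379.1, 60.7]
ee_rot: [0.853, 0.394, 0.312, -0.143]
wrist_force: [0.1, -0.0, -0.7]
grip_width: 85.4
finger_force: 0.0
```

Emit:
apply_moves --pt "-0.006 -0.0065 0.01 0 0 0 -1" --pt "-0.017 -0.0195 0.031 0 0 0 -1" --pt "-0.034 -0.039 0.061 0 0 0 -1" --pt "-0.05 -0.058 0.092 0 0 0 -1" --pt "-0.067 -0.077 0.122 0 0 0 -1" --pt "-0.084 -0.097 0.153 0 0 0 -1" --pt "-0.084 -0.097 0.2 0 0 0 -1" --pt "-0.084 -0.097 0.2 0 0 0 -1"

```text
clock: 18.08
eef_pos: [472.2, -455.4, 218.2]
ee_rot: [0.853, 0.394, 0.313, -0.138]
wrist_force: [0.1, -0.8, -0.1]
grip_width: 85.7
finger_force: 0.0
```

Run:
```python
from h import *
np.set_printoptions(precision=1,suppress=True)
s=ctrl.get_state();print(s['clock'],s['eef_pos'],s['grip_width'],s['wrist_force'])
a=cv2.imread('pics/top0.png').astype(int);c=ctrl.capture('top');b=c['color'][:,:,::-1].astype(int);cv2.imwrite('pics/top_end.png',b)
h=cv2.cvtColor(b.astype(np.uint8),cv2.COLOR_BGR2HSV)
# sole wood and blade on the mat, compared with the start
for n,i in(('start',a),('end',b)):
    hh=cv2.cvtColor(i.astype(np.uint8),cv2.COLOR_BGR2HSV);m=np.zeros(hh.shape[:2],np.uint8)
    m[175:245,295:360]=((hh[...,1]>70)&(hh[...,2]>80))[175:245,295:360]
    P=cv2.findNonZero(m);print(n,len(P),cv2.minAreaRect(P))
d=np.abs(a-b).max(2)
for n,(x0,x1,y0,y1) in dict(beaker=(185,210,140,168),pan=(245,318,120,172),lamp=(120,147,152,278),board=(148,264,178,270),mat=(292,360,176,247)).items():print(n,(d[y0:y1,x0:x1]>30).sum())
# board wood texture: dark spots in board
bb=h[184:264,150:262,2];print('board dark px beyond shadow',(bb[:,40:]<90).sum())
```

```text
18.0833 [ 472.2 -455.4  218.2] 85.6528085085816 [ 0.1 -0.8 -0.1]
start 685 ((331.60906982421875, 211.6940460205078), (20.37241554260254, 44.168758392333984), 38.04703903198242)
end 688 ((331.68292236328125, 211.64634704589844), (20.302589416503906, 44.197174072265625), 38.65980529785156)
beaker 0
pan 0
lamp 0
board 426
mat 16
board dark px beyond shadow 0[ WARN:0@0.658] global loadsave.cpp:1063 imwrite_ Unsupported depth image for selected encoder is fallbacked to CV_8U.
```

The pusher stands exactly where it started, the beaker, saucepan and lamp are unchanged, and the board is clear. One last check on the fourth piece: what does the wood in front of the left-hand piece in the saved view (w6) amount to?

Run:
```python
from h import *
np.set_printoptions(precision=0,suppress=True)
c=wcam()   # intrinsics; pose of w6 rebuilt from its logged TCP
cc=dict(c);p=np.array([481.7,99.6,141.7]);q=R.from_quat([.675,.654,.247,-.237]);Tm=np.array(ctrl.capture('wrist')['tool_from_camera']);Q=q.as_matrix()
cc['eye']=p+Q@Tm[:3,3];cc['attitude']=R.from_matrix(Q@Tm[:3,:3]).as_quat()
for z in(36,42):
    P=onz(cc,[(242,78),(296,78),(242,97),(298,97)],z);print(z,inriser(P))
    b=P[2].copy();b[2]=6;print('front face foot row',proj(cc,b))
w=cv2.imread('pics/w6.png');h=cv2.cvtColor(w,cv2.COLOR_BGR2HSV)
for r in range(76,116,2):print(r,''.join(str(min(9,v//24)) if a>70 else '.' for a,v in h[r,230:310,1:]))
```

```text
36 [[-69. 247.]
 [ -7. 247.]
 [-69. 218.]
 [ -6. 218.]]
front face foot row [[243. 114.]]
42 [[-69. 241.]
 [ -8. 241.]
 [-68. 213.]
 [ -7. 213.]]
front face foot row [[244. 118.]]
76 ................................................................................
78 .........677777777777777777777777777777777777777777777777777777666..............
80 ........79999999999999999999999999999999999999999999999999999999998.............
82 ........788888888888888888888888999999999999999999999999999999999987............
84 ........788888888888888888888888999999999999999999999999999999999997............
86 .......5788888888888888888888888888888888888888888888888888888888887............
88 .......5788888888888888888888888888888888888888888888888888888888886............
90 .......5788888888888888888888888888888888888888888888888888888888887............
92 .......6899999999999999999999999999999999999999999999999999999999987............
94 .......68999999999999999999999999999999999999999999999999999999999986...........
96 .......79999999999999999999999999999999999999999999999999999999999997...........
98 .......4566666666666666666666666666666666666666666666666666666666665............
100 .......4444444444444444444444444444444444444444444444444444444444444............
102 .......3444444444444444444444444444444444444444444444444444444444445............
104 .......334444444444444444444444444444444434443444343434333333333334.............
106 ........44444444444444444577777777777777777777777777775444444444444.............
108 ........34444444444444444577777777777777777777777777777544444444444.............
110 ........3444444444444444457777777777777777777777777777777444444444..............
112 ........3444444444444444467777777788877777777777777777887544444444..............
114 99999999999999999999999999999999999999999999999999999999999999999999999999999999
```

In that view the left piece's top is 63 × 30 mm with its front face below it. A separate lit top, about 31 px wide, lies in front of it below its top, nearer the board. That's the fourth piece, down in the tray. Handing in.

```bash
python3 -c "
from cell import ctrl
print(ctrl.job_done())"
```

```text
the job is handed in; nothing more can be done
None
```

I handed the job in at about 18 s on the clock: by the camera views, all four offcuts lie in the tray, the pusher stands released back on its mat, and the lamp, beaker and saucepan look unmoved, but no verdict came back.

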